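# Fit the matching end cap to the hub on the assembly stand

## Task

Look which of the two hubs is standing on the green assembly stand, take the end cap of its size and colour from the sloping rack, and seat it face down on that hub so that it sits flush and level on the hub's top flange. Leave both hubs standing where they are, the other cap in the rack, and the other things on the bench undisturbed.

Things in the scene. Friction and masses are not known exactly. Their poses are not given: they have to be found in the camera images.
- assembly_stand: Fixed stand: green square plate 120 x 120 x 12 mm with four dark bolt heads; on it a round steel pedestal 66 mm across, its shoulder 30 mm above the bench, with a steel spigot 30 mm across and 10 mm high. The hub standing here is the one to cap. Origin: centre of the underside; z up.
- holding_block: Fixed pale wooden block 110 x 110 x 30 mm with the same steel spigot on top. It only stores the other hub. It may be left or right of the green stand. Origin: centre of its underside; z up.
- hub_large: Large loose aluminium hub, 0.45 kg, blue band and blue top spigot. Flanges 92 mm across, barrel 60 mm, 60 mm from underside to the flat top flange face; on that a chamfered spigot 52 mm across, 10 mm high. Its underside recess sits over a stand's spigot (1.5 mm play all round), 30 mm above the bench. On the green stand or the wooden block. Origin: centre of the underside; z up its axis.
- hub_small: Small loose aluminium hub, red band and red top spigot. Flanges 72 mm across, barrel 46 mm, also 60 mm from underside to the top flange face; its chamfered spigot is 38 mm across, 10 mm high. Otherwise as the large hub; it stands on the other support.
- hub_large_shoulder (a point): Centre of the large hub's flat top flange face, 60 mm above its underside, where the underside of the large cap must come to rest; z along the hub's axis, up.
- hub_small_shoulder (a point): The same point on the small hub, for the small cap.
- cap_large: End cap of the large hub, 0.22 kg. Heights from its underside: skirt 68 mm across, 0 to 12 mm, round a recess 55 mm across, 12 mm deep (1.5 mm play on the spigot); blue flange 92 mm across, 12 to 20 mm; aluminium grip boss 36 mm across, 20 to 54 mm. Origin: centre of the open underside; z to the boss. Lies face down on the slope: axis leans 35 degrees, boss to the robot's right (-y).
- cap_small: End cap of the small hub, 0.22 kg: as the large cap with the same skirt (68 mm across, 0 to 12 mm) and boss (36 mm across, 20 to 54 mm above the underside), but the flange is red and 68 mm across, the recess 41 mm across, 12 mm deep. Same origin and axes; lies in the rack's other place in the same way.
- rack: Fixed plywood rack, 230 mm wide along its y, 105 mm deep. Its board slopes 35 degrees, low edge (its -x) to the robot's right. Two places, 60 mm either side of the middle, 50 mm above the bench; in each a cap lies face down over a low steel pad (32 mm across, 12 mm high), against two pins 8 mm high downhill. Which cap lies where varies. Lift it square to the slope. Origin: centre of the underside; z up.
- front_hub: Bystander: plain small bicycle front hub, 94 x 64 x 45 mm, loose, near the tall steel filing cabinet that stands right of the bench (its side at about y = -0.5); no part of the job. Origin: centre of the underside.
- lube_bottle: Bystander: green bottle with red nozzle, 42 mm in diameter, 123 mm high, loose, beside the parts cabinet that stands behind the rack (its front at about x = 0.66). Origin: centre of the underside.
Not all that is in view belongs to the job. Leave any yellow look-alike of the cap_small alone.

How it is judged (in metres and radians):
At the end, for the whole second after the job is handed in: The hub on the green stand carries its own size of cap, boss up: centred within 4 mm, seated within 3 mm of the top flange, level within 0.06 rad, at rest. Both hubs are level within 0.06 rad and within 12 mm of their starts; the other cap is within 20 mm of its start (((horizontal distance between hub_large and assembly_stand below 0.03 m and horizontal distance between cap_large and hub_large_shoulder below 0.004 m and z of cap_large in the frame of hub_large_shoulder between -0.003 and 0.003 m and angle between each of cap_large, hub_large, hub_small's own z axis and vertical below 0.06 rad and linear speed of cap_large below 0.02 m/s and distance of each of hub_large, hub_small from where it was at the start of the episode below 0.012 m and distance of cap_small from where it was at the start of the episode below 0.02 m) or (horizontal distance between hub_small and assembly_stand below 0.03 m and horizontal distance between cap_small and hub_small_shoulder below 0.004 m and z of cap_small in the frame of hub_small_shoulder between -0.003 and 0.003 m and angle between each of cap_small, hub_small, hub_large's own z axis and vertical below 0.06 rad and linear speed of cap_small below 0.02 m/s and distance of each of hub_small, hub_large from where it was at the start of the episode below 0.012 m and distance of cap_large from where it was at the start of the episode below 0.02 m))); the robot touches nothing.
It fails at once if the cap that does not match the hub on the assembly stand is taken (moved more than 40 mm) ((horizontal distance between hub_large and assembly_stand below 0.03 m and distance of cap_small from where it was at the start of the episode above 0.04 m) or (horizontal distance between hub_small and assembly_stand below 0.03 m and distance of cap_large from where it was at the start of the episode above 0.04 m)).
It fails at once if a hub is moved more than 40 mm, so off its stand (distance of any of hub_large, hub_small from where it was at the start of the episode above 0.04 m).
It fails at once if a bystander (front hub or bottle) is pushed more than 40 mm (distance of any of front_hub, lube_bottle from where it was at the start of the episode above 0.04 m).
It also fails if it takes over 37 s, if anything falls off the work surface, if the arm or the gripper's body presses on something with over 40 N, if the wrist force passes 120 N, or if a joint passes its speed limit or range.

## Robot

A 6-joint arm with a two-finger parallel gripper is mounted at the origin on a cart in front of the work surface, level with it; the furniture and walls round the work are solid. World frame = base frame: x ahead of the robot, y to its left, z up, the work surface at z = 0. Lengths are in m, angles in degrees, forces in N, time in s.
With the tool pointing down it reaches from about 0.25 to 0.775 m from the base axis. Payload 4 kg.
Tool frame: the origin (TCP) lies at the centre of the arm's flange, where the gripper is bolted on; the fingertips stand 199 mm ahead of it and the grasp point (between the pads) lies 180 mm ahead of it; z points along the fingers, y is the line along which they close (so a half turn about z gives the same grasp; the last joint's range is limited). The gripper opens to 94 mm and grips with 3 to 60 N. Pads are 16 mm wide; open, the fingers measure 119 mm over their backs; the gripper's body (75 mm by 177 mm) begins 78 mm behind the grasp point.
Start: joints at [-72.256, 4.996, 78.535, -0, 96.463, -5.907], TCP at [0.221, -0.504, 0.405] pointing down, gripper open.
Joint ranges: [-177.83, 177.83], [-43.37, 116.18], [15.69, 146.23], [-61.86, 241.86], [9.47, 152.12], [-147.06, 147.06]. Speed limits (degrees/s): [159.86, 159.86, 180, 180, 180, 180].

## Interface

Orientations are given as [roll, pitch, yaw] about the fixed x, y, z axes, in that order (R = Rz(yaw) Ry(pitch) Rx(roll)).
In Python, from rig import monitor, cams, job_done gives the robot as it stands. The module is installed in compiled form; this text tells all that it offers.
- The arm moves only by the shell command python3 -m creep 'ROWS'. ROWS is JSON, a list that holds one entry, the list of rows, each a list of 7 numbers: the shift along the tool's x, y, z in mm, then the turn, a rotation vector about the tool's x, y, z in rad, then the opening, from 0 (shut) to 1 (fully open). In form: [[[tx, ty, tz, rx, ry, rz, gripper], ...]]. A call has 1 to 10 rows; each row shifts and turns the commanded pose from where the row before left it, along the tool's axes as they then stand; what a row does not reach is not made up. A row lasts 1/12 s, in which the tool goes at most 41.7 mm and 7.16 degrees, less where a joint would pass 70% of its speed; a pose out of reach is approached as far as the arm can. A call is refused whole if a number of a shift passes 41.7 or a number of a turn 0.125, either way. A call with a gripper value outside its range is refused whole. The fingers move at their own pace and stop on an object; the grip force is fixed at half the most. Time passes only in rows, so rows that do not move let the fingers close. It gives the time, the measured TCP pose, the force, the opening and the grip force at its end, in the units of the state.
- monitor.read_state(): the state, without advancing time (a new reading comes with each control period).
- cams.camera(name): name is "scene" or "top"; returns a dict with "pixels" (420x560x3 uint8, blue, green, red), "fx", "fy", "cx", "cy" (pixels), "extrinsics" (4x4, takes a point from world to camera coordinates). Camera axes: x right, y up, looking along -z (the intrinsics and any distortion apply to the point x, -y, -z); pixel columns grow to the right and rows downward; lengths in m; the calibration is good to about 2 mm. A picture is of the moment at which its call begins. There is no depth.
- job_done(): hands the job in; it is judged then, once.
The state is a dict: "time": time; "joint_pos": joint angles; "dq": joint speeds; "effort": joint torques, N m; "position": TCP position; "tcp_rot": TCP orientation; "ft_force": force on the tool from outside, world axes, zero at the start; "torque": the same for the moment, N m; "opening": finger opening in m; "grip_force": force on a finger pad.
Only numpy, scipy, OpenCV 4.12 (cv2) and the standard library are available. Lean on these libraries where they do the work, as an engineer would, in place of code of your own. Each camera call takes 0.05 s, during which the arm holds its last target. There are 200 camera calls.

## Working session

There is one attempt and no reset: what is moved stays moved. The work goes in short steps, Python scripts to look and compute and a shell command to move; the robot and the scene stay as the last step left them, time stands still between calls to the robot, and variables do not carry over. Pictures are saved under pics/ and viewed, at most 10 in all, crops included, and the job is handed in when it is done.

```bash
mkdir -p pics
cat > h.py <<'E'
import numpy as np, cv2
from rig import monitor, cams
def shot(n,f=None):
    c=cams.camera(n)
    if f: cv2.imwrite('pics/'+f,c['pixels'])
    return c
def ray(c,u,v):
    E=np.array(c['extrinsics']);R,t=E[:3,:3],E[:3,3]
    d=np.array([(u-c['cx'])/c['fx'],-(v-c['cy'])/c['fy'],-1.])
    return -R.T@t, R.T@d
def onz(c,u,v,z):
    o,d=ray(c,u,v); return o+d*(z-o[2])/d[2]
def proj(c,p):
    E=np.array(c['extrinsics']);q=E[:3,:3]@np.array(p)+E[:3,3]
    return np.array([c['cx']+c['fx']*q[0]/-q[2], c['cy']+c['fy']*q[1]/q[2]])
E
python3 - <<'E'
from h import *
for n in('scene','top'):
    c=shot(n,n+'0.png'); print(n,[k for k in c],c['fx'],c['cx'],c['cy'],ray(c,c['cx'],c['cy']))
s=monitor.read_state();print(s['time'],s['position'],s['tcp_rot'],s['opening'])
E
```

```text
scene ['pixels', 'fx', 'fy', 'cx', 'cy', 'extrinsics'] 480.3188151234227 277.7109364372519 202.4118711634668 (array([-0.03387907,  0.96429954,  0.72764112]), array([ 0.43156111, -0.76139887, -0.48376314]))
top ['pixels', 'fx', 'fy', 'cx', 'cy', 'extrinsics'] 510.291544584955 282.0202336514891 212.62864568039691 (array([ 0.4489357 , -0.05987078,  1.315332  ]), array([ 0.07126207,  0.01721441, -0.99730907]))
0.1 [ 0.22062127 -0.50370501  0.40362427] [-1.79887600e+02 -1.08540601e-02  2.36541260e+01] 0.0938751544908362
```

View pics/scene0.png

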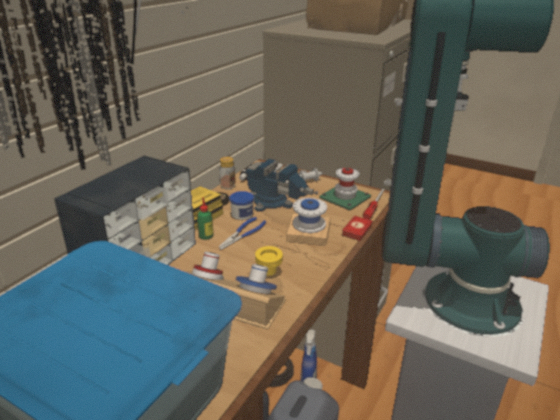

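View pics/top0.png

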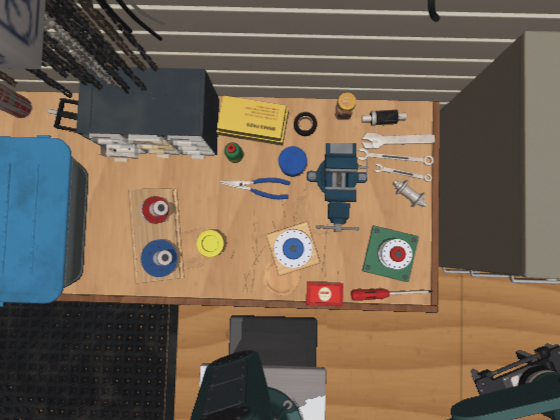

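The scene picture shows the red-spigot small hub on the green stand, at about (397,254) in the top view. The blue large hub stands on the wooden block at (293,248). There are three cap-like things in the top view:
- red cap in the rack at (156,209)
- blue cap in the rack at (160,258)
- yellow look-alike on the bench at (210,243)

The red one in the rack fits, so I'll confirm it in a crop while measuring.

```bash
cat > m.py <<'E'
from h import *
def red(im,box):
    x0,y0,x1,y1=box; hsv=cv2.cvtColor(im,cv2.COLOR_BGR2HSV)
    m=(((hsv[...,0]<8)|(hsv[...,0]>170))&(hsv[...,1]>130)).astype(np.uint8)*255
    k=np.zeros_like(m);k[y0:y1,x0:x1]=m[y0:y1,x0:x1]; return k
def big(m):
    cs,_=cv2.findContours(m,cv2.RETR_EXTERNAL,cv2.CHAIN_APPROX_NONE); return max(cs,key=cv2.contourArea)
E
python3 - <<'E'
from m import *
t=shot('top');im=t['pixels']
c=big(red(im,(380,235,415,275)));e=cv2.fitEllipse(c);print('spigot',e,onz(t,*e[0],.1), 'diam',e[1][0]/510*1.2)
hsv=cv2.cvtColor(im,cv2.COLOR_BGR2HSV)
g=((abs(hsv[...,0].astype(int)-75)<20)&(hsv[...,1]>90)).astype(np.uint8)*255;g[:,:355]=0;g[:,425:]=0;g[:220]=0;g[290:]=0
r=cv2.minAreaRect(big(g));print('stand',r,onz(t,*r[0],.012))
k=big(red(im,(135,190,175,230)));print('capred top',cv2.boundingRect(k),cv2.fitEllipse(cv2.convexHull(k)))
s=shot('scene');k=big(red(s['pixels'],(185,245,230,285)));print('capred scene',cv2.boundingRect(k),cv2.fitEllipse(cv2.convexHull(k)))
a=cv2.resize(im[180:290,110:240],None,fx=4,fy=4,interpolation=cv2.INTER_CUBIC)
b=cv2.resize(s['pixels'][240:300,180:290],(520,284),interpolation=cv2.INTER_CUBIC)
v=np.vstack([a[:300],b]);cv2.imwrite('pics/c1.png',v)
E
```

```text
spigot ((397.2513122558594, 253.74868774414062), (14.05698299407959, 14.387747764587402), 135.0) [ 0.44597555 -0.3143432   0.1       ] diam 0.03307525410371668
stand ((390.076416015625, 253.60116577148438), (45.9328498840332, 45.608238220214844), 13.13402271270752) [ 0.44559925 -0.31462085  0.012     ]
capred top (142, 196, 27, 27) ((155.11453247070312, 209.2265625), (25.626018524169922, 27.290191650390625), 156.09327697753906)
capred scene (195, 265, 27, 8) ((207.41229248046875, 268.870849609375), (4.3315205574035645, 28.68169403076172), 103.06178283691406)
```

View pics/c1.png

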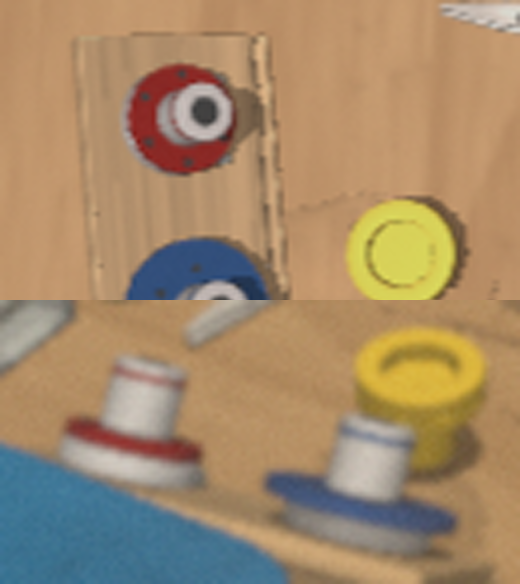

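Crop confirms it: the red-flanged cap sits in the rack's far place, with boss top at about (161,207.8) top and (212,254) scene. The yellow ring lies on the bench and is the decoy. Now I'll triangulate and get the rack yaw.

Run:
```python
from m import *
from scipy.spatial.transform import Rotation as Rn
t=shot('top');s=shot('scene')
def tri(a,b):
    o1,d1=ray(t,*a);o2,d2=ray(s,*b);A=np.stack([d1,-d2],1);x=np.linalg.lstsq(A,o2-o1,rcond=None)[0]
    p,q=o1+x[0]*d1,o2+x[1]*d2;return (p+q)/2,np.linalg.norm(p-q)
P=lambda x,y:(110+(x+.5)/4-.5,180+(y+.5)/4-.5)
bt=tri(P(204,111),(211.7,254.2));print('bosstop',bt)
fl=tri((155.3,209.2),(207.6,268.2));print('flange',fl)
ang=[]
for z,a,b in((.09,(77,38),(98,300)),(.015,(265,38),(287,300))):
    d=onz(t,*P(*b),z)-onz(t,*P(*a),z);print(onz(t,*P(*a),z),'yaw',np.degrees(np.arctan2(d[1],d[0]*1)))
for yaw in (0,-3,3,6):  # rack tilt dir
    R=Rn.from_euler('z',yaw,degrees=True).as_matrix();ax=R@np.array([0,-np.sin(.6109),np.cos(.6109)])
    o=onz(t,155.3,209.2,.05+.02*ax[2])-.02*ax
    print(yaw,o,'pred boss',proj(t,o+.054*ax),proj(s,o+.054*ax),'fl',proj(s,o+.016*ax))
```

```text
bosstop (array([0.54049968, 0.2542472 , 0.09293289]), np.float64(0.0004776944336384747))
flange (array([0.53814513, 0.27422833, 0.06706568]), np.float64(0.0008815860809296778))
[0.58314632 0.3345092  0.09      ] yaw -172.512550017212
[0.59470832 0.23725314 0.015     ] yaw -172.68070682531032
0 [0.53781797 0.28563591 0.05      ] pred boss [160.31717834 208.52073548] [212.40528295 254.15077856] fl [207.41908165 270.19237989]
-3 [0.53841837 0.28562019 0.05      ] pred boss [160.28650238 208.94255016] [212.76099004 254.28852377] fl [207.37744211 270.17536292]
3 [0.53721756 0.28562019 0.05      ] pred boss [160.32577025 208.09834834] [212.03575633 254.02482693] fl [207.46240959 270.20795116]
6 [0.5366188  0.28557307 0.05      ] pred boss [160.31225849 207.67654731] [211.65339658 253.91098611] fl [207.50730681 270.22203365]
```

Everything agrees: rack yaw is 7.4°, the axis leans 35° and the seat height is about 0.05 m. Moving at height, straight towards a point above the cap.

```bash
cat > go.py <<'E'
import sys
from h import *
from scipy.spatial.transform import Rotation as Rn
def go(p,rpy):
    s=monitor.read_state();R=Rn.from_euler('xyz',s['tcp_rot'],degrees=True);T=Rn.from_euler('xyz',rpy,degrees=True)
    print('t',s['time'],'pos',np.round(s['position'],4),np.round(s['tcp_rot'],2),'F',np.round(s['ft_force'],1),'op',round(s['opening'],4),s['grip_force'])
    print('J',np.round(s['joint_pos'],1))
    print('shift mm (tool now)',np.round(R.inv().apply(np.array(p)-s['position'])*1000,1),'turn',np.round((R.inv()*T).as_rotvec(),4),
     'shift after turn',np.round(T.inv().apply(np.array(p)-s['position'])*1000,1))
if __name__=='__main__':
    a=[float(x) for x in sys.argv[1:]];go(a[:3],a[3:])
E
r="[28,-21.5,0,0,0,0,1]"
python3 -m creep '[[[28,-21.5,0,0,0,0,1],[28,-21.5,0,0,0,0,1],[28,-21.5,0,0,0,0,1],[28,-21.5,0,0,0,0,1],[28,-21.5,0,0,0,0,1],[28,-21.5,0,0,0,0,1],[28,-21.5,0,0,0,0,1],[28,-21.5,0,0,0,0,1],[28,-21.5,0,0,0,0,1],[28,-21.5,0,0,0,0,1]]]'
python3 -m creep '[[[28,-21.5,0,0,0,0,1],[28,-21.5,0,0,0,0,1],[28,-21.5,0,0,0,0,1],[28,-21.5,0,0,0,0,1],[28,-21.5,0,0,0,0,1],[28,-21.5,0,0,0,0,1],[28,-21.5,0,0,0,0,1],[28,-21.5,0,0,0,0,1],[28,-21.5,0,0,0,0,1],[28,-21.5,0,0,0,0,1]]]'
python3 go.py .5587 .1134 .2973 -145 0 7.4
```

```text
time: 1.13
position: [0.3912, -0.1928, 0.4049]
tcp_rot: [180.0, -0.0, 23.6]
ft_force: [0.3, 0.0, -0.5]
opening: 0.094
grip_force: 0.0
time: 1.97
position: [0.5616, 0.1165, 0.4046]
tcp_rot: [180.0, -0.0, 23.7]
ft_force: [0.2, 0.3, 0.9]
opening: 0.094
grip_force: 0.0
t 1.9667 pos [0.5616 0.1165 0.4046] [179.99  -0.    23.67] F [0.2 0.3 0.9] op 0.094 0.0
J [ 6.1  8.  75.2 -0.  96.8 72.4]
shift mm (tool now) [ -3.9   1.7 107.3] turn [0.6069 0.0867 0.2751] shift after turn [-3.3 63.8 86.3]
```

```bash
python3 -m creep '[[[0,0,0,0,0,0.095,1],[0,0,0,0,0,0.095,1],[0,0,0,0,0,0.094,1],[0,0,0,0.122,0,0,1],[0,0,0,0.122,0,0,1],[0,0,0,0.122,0,0,1],[0,0,0,0.122,0,0,1],[0,0,0,0.122,0,0,1],[0,0,0,0,0,0,1]]]'
python3 go.py .5587 .1134 .2973 -145 0 7.4
```

```text
time: 2.72
position: [0.5613, 0.1135, 0.4033]
tcp_rot: [-144.9, 0.1, 7.3]
ft_force: [0.4, -1.5, -0.7]
opening: 0.094
grip_force: 0.0
t 2.7167 pos [0.5613 0.1135 0.4033] [-1.4488e+02  1.4000e-01  7.2500e+00] F [ 0.4 -1.5 -0.7] op 0.094 0.0
J [-3.   8.4 78.1 34.9 98.9 83.7]
shift mm (tool now) [-2.3 60.8 86.9] turn [-0.002   0.0006 -0.0036] shift after turn [-2.6 60.6 87. ]
```

```bash
python3 -m creep '[[[-0.5,15,21.5,0,0,0,1],[-0.5,15,21.5,0,0,0,1],[-0.5,15,22,0,0,0,1],[-1,15.5,22,0,0,0,1],[0,0,0,0,0,0,1]]]'
python3 go.py .5587 .1134 .2973 -145 0 7.4
python3 - <<'E'
from m import *
t=shot('top');s=shot('scene')
a=cv2.resize(t['pixels'][150:290,100:240],(400,400),interpolation=cv2.INTER_CUBIC)
b=cv2.resize(s['pixels'][190:300,150:260],(400,400),interpolation=cv2.INTER_CUBIC)
cv2.imwrite('pics/c2.png',np.hstack([a,b]))
E
```

```text
time: 3.13
position: [0.5568, 0.1146, 0.2922]
tcp_rot: [-145.2, 0.7, 7.4]
ft_force: [-0.8, -0.5, -0.4]
opening: 0.0939
grip_force: 0.0
t 3.1333 pos [0.5568 0.1146 0.2922] [-145.23    0.68    7.44] F [-0.8 -0.5 -0.4] op 0.0939 0.0
J [-2.8 11.4 87.4 34.  89.1 77. ]
shift mm (tool now) [ 1.7 -1.7 -5. ] turn [ 0.004   0.0102 -0.0063] shift after turn [ 1.8 -1.7 -5. ]
```

View pics/c2.png

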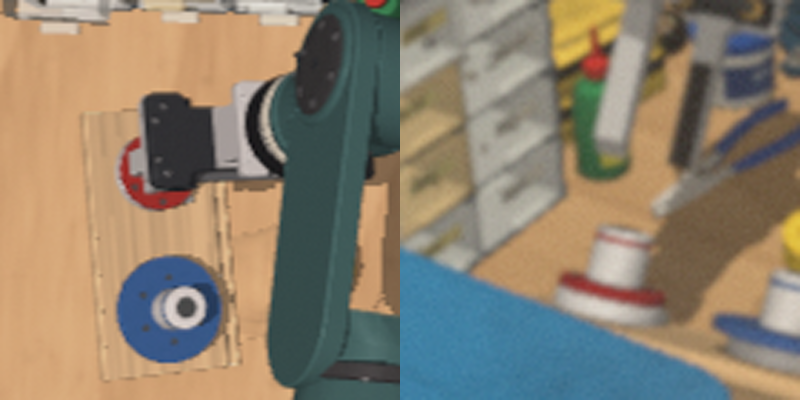

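The open fingers straddle the boss axis (scene crop: fingers at (625,90) and (700,110), boss at (620,255)). The blue cap and bottle are clear. Descend square to the slope and close.

```bash
python3 -m creep '[[[1.5,-1.5,10,0,0.01,-0.006,1],[0,0,13,0,0,0,1],[0,0,13,0,0,0,1],[0,0,13,0,0,0,1],[0,0,0,0,0,0,1],[0,0,0,0,0,0,1]]]'
python3 go.py .5528 .1589 .2318 -145 0 7.4
```

```text
time: 3.73
position: [0.5563, 0.1446, 0.2585]
tcp_rot: [-145.1, -0.6, 7.4]
ft_force: [0.1, 0.1, 1.0]
opening: 0.0941
grip_force: 0.0
t 3.7333 pos [0.5563 0.1446 0.2585] [-145.05   -0.55    7.41] F [0.1 0.1 1. ] op 0.0941 0.0
J [ 0.2 13.  89.7 35.  83.3 76.5]
shift mm (tool now) [-1.8  3.3 30.2] turn [ 0.001  -0.0078  0.0056] shift after turn [-1.6  3.3 30.3]
```

```bash
python3 -m creep '[[[-0.5,1,8,0,-0.004,0.003,1],[-0.5,1,8,0,-0.003,0.003,1],[-0.5,1,8,0,0,0,1],[0,0,6,0,0,0,1],[0,0,0,0,0,0,1],[0,0,0,0,0,0,1]]]'
python3 go.py .5528 .1589 .2318 -145 0 7.4
```

```text
time: 4.23
position: [0.5533, 0.1586, 0.2324]
tcp_rot: [-145.0, -0.1, 7.3]
ft_force: [-0.4, -0.0, 1.1]
opening: 0.094
grip_force: 0.0
t 4.2333 pos [0.5533 0.1586 0.2324] [-1.4505e+02 -7.0000e-02  7.3000e+00] F [-0.4 -0.   1.1] op 0.094 0.0
J [ 1.6 14.4 91.2 35.3 80.4 76.4]
shift mm (tool now) [-0.5  0.1  0.7] turn [ 0.0008 -0.002  -0.0007] shift after turn [-0.4  0.1  0.7]
```

```bash
python3 -m creep '[[[0,0,0,0,0,0,0.6],[0,0,0,0,0,0,0.45],[0,0,0,0,0,0,0],[0,0,0,0,0,0,0],[0,0,0,0,0,0,0],[0,0,0,0,0,0,0],[0,0,0,0,0,0,0],[0,0,0,0,0,0,0],[0,0,0,0,0,0,0]]]'
```

```text
time: 4.98
position: [0.5535, 0.1584, 0.2331]
tcp_rot: [-145.1, -0.1, 7.3]
ft_force: [0.2, -2.1, 1.4]
opening: 0.0377
grip_force: 1.9
```

```bash
python3 -m creep '[[[0,0,0,0,0,0,0],[0,0,0,0,0,0,0],[0,0,0,0,0,0,0]]]'
```

```text
time: 5.23
position: [0.5536, 0.1581, 0.2329]
tcp_rot: [-145.1, -0.1, 7.3]
ft_force: [-0.5, -2.6, -1.0]
opening: 0.0352
grip_force: 30.0
```

Gripped on the 36 mm boss at 30 N with low side force. Lift square to the slope.

```bash
python3 -m creep '[[[0,0,-5,0,0,0,0],[0,0,-10,0,0,0,0],[0,0,-15,0,0,0,0],[0,0,-20,0,0,0,0],[0,0,-25,0,0,0,0],[0,0,-25,0,0,0,0],[0,0,-25,0,0,0,0],[0,0,-25,0,0,0,0],[0,0,0,0,0,0,0]]]'
python3 go.py .47 .0 .42 180 0 7.4
```

```text
time: 5.98
position: [0.565, 0.0709, 0.3616]
tcp_rot: [-145.2, -0.7, 7.1]
ft_force: [0.7, 0.1, -1.6]
opening: 0.0353
grip_force: 30.0
t 5.9833 pos [0.565  0.0709 0.3616] [-145.19   -0.66    7.13] F [ 0.7  0.1 -1.6] op 0.0353 29.99957710504532
J [-7.2  9.5 81.6 34.  96.7 77.3]
shift mm (tool now) [-102.4   14.1  -82.3] turn [-0.6074 -0.0126 -0.001 ] shift after turn [-103.4   58.1  -58.4]
```

```bash
python3 -m creep '[[[-15,0,-12,-0.121,0,0,0],[-20,0,-12,-0.121,0,0,0],[-25,0,-12,-0.121,0,0,0],[-30,0,-12,-0.121,0,0,0],[-30,0,-10,-0.121,0,0,0],[-15,0,0,0,0,0,0],[0,0,0,0,0,0,0]]]'
python3 go.py .446 -.3145 .42 180 0 7.4
```

```text
time: 6.57
position: [0.43, 0.036, 0.4095]
tcp_rot: [-179.7, -0.2, 7.4]
ft_force: [0.4, 0.2, -1.8]
opening: 0.0354
grip_force: 30.0
t 6.5667 pos [0.43   0.036  0.4095] [-179.68   -0.18    7.38] F [ 0.4  0.2 -1.8] op 0.0354 29.999050498008728
J [ -2.9 -10.4  92.8   0.3  97.5  79.8]
shift mm (tool now) [-29.1 349.6 -12.5] turn [-0.0056 -0.0031 -0.0004] shift after turn [-29.3 349.7 -10.5]
```

```bash
python3 -m creep '[[[-2.5,15,-1,0,-0.003,0,0],[-2.5,25,-1,-0.005,0,0,0],[-2.5,30,-1,0,0,0,0],[-2.5,30,0,0,0,0,0],[-2.5,30,0,0,0,0,0],[-2.5,30,0,0,0,0,0],[-2.5,30,0,0,0,0,0],[-2.5,30,0,0,0,0,0],[-2.5,30,0,0,0,0,0],[-2.5,30,0,0,0,0,0]]]'
python3 -m creep '[[[-2,30,0,0,0,0,0],[-2,25,0,0,0,0,0],[0,15,0,0,0,0,0],[0,0,0,0,0,0,0],[0,0,0,0,0,0,0]]]'
python3 go.py .446 -.3145 .37 180 0 7.4
```

```text
time: 7.4
position: [0.4438, -0.2474, 0.41]
tcp_rot: [-179.8, 0.1, 7.3]
ft_force: [0.7, -0.2, -1.7]
opening: 0.0356
grip_force: 30.0
time: 7.82
position: [0.4487, -0.316, 0.4103]
tcp_rot: [-179.8, 0.1, 7.2]
ft_force: [-0.4, -0.4, -2.4]
opening: 0.0355
grip_force: 30.0
t 7.8167 pos [ 0.4487 -0.316   0.4103] [-1.7981e+02  9.0000e-02  7.2400e+00] F [-0.4 -0.4 -2.4] op 0.0355 29.99912202358246
J [-41.1   4.8  78.1   0.1  97.3  41.7]
shift mm (tool now) [-2.4 -1.7 40.3] turn [-0.0033  0.0016 -0.0027] shift after turn [-2.5 -1.8 40.3]
```

```bash
python3 -m creep '[[[-2.5,-1.8,15,-0.003,0,0,0],[0,0,20,0,0,0,0],[0,0,20,0,0,0,0],[0,0,8,0,0,0,0],[0,0,0,0,0,0,0],[0,0,0,0,0,0,0]]]'
python3 go.py .446 -.3145 .312 180 0 7.4
python3 - <<'E'
from m import *
t=shot('top');s=shot('scene')
print(proj(s,(.446,-.3145,.1)))
a=cv2.resize(t['pixels'][200:300,350:450],(400,400),interpolation=cv2.INTER_CUBIC)
b=cv2.resize(s['pixels'][130:220,300:390],(400,400),interpolation=cv2.INTER_CUBIC)
cv2.imwrite('pics/c3.png',np.hstack([a,b]));cv2.imwrite('pics/s3.png',s['pixels']);cv2.imwrite('pics/t3.png',t['pixels'])
E
```

```text
time: 8.32
position: [0.4458, -0.3135, 0.3489]
tcp_rot: [179.9, 0.0, 7.4]
ft_force: [-0.2, 0.4, -1.8]
opening: 0.0357
grip_force: 30.0
t 8.3167 pos [ 0.4458 -0.3135  0.3489] [1.7987e+02 3.0000e-02 7.3500e+00] F [-0.2  0.4 -1.8] op 0.0357 29.999096989631653
J [-41.    5.3  84.5  -0.1  90.1  41.6]
shift mm (tool now) [ 0.   0.9 36.9] turn [ 0.0024  0.0006 -0.0008] shift after turn [ 0.   1.  36.9]
[347.00766578 169.68642399]
```

View pics/c3.png

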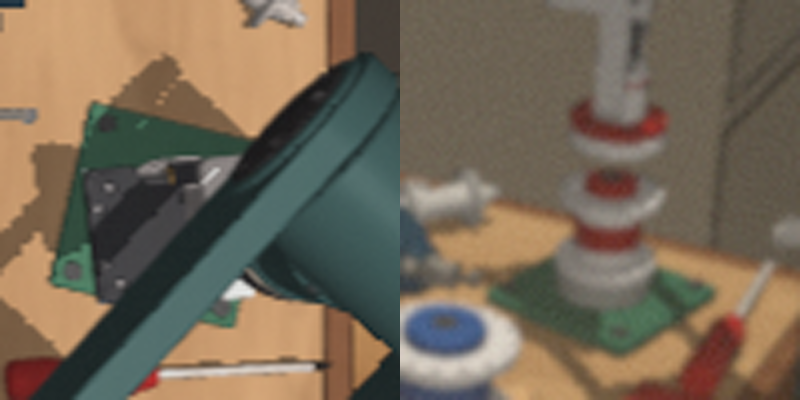

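The scene crop shows the cap level, roughly 25 mm above the hub. The cap's red flange is at crop (619,120) and the hub spigot at (612,182), so I'll measure the lateral offset against projections.

```bash
cat > off.py <<'E'
from m import *
def off(s,p,zo):
    im=s['pixels']
    # p: TCP; zo: cap origin height
    u,v=proj(s,(.446,-.3145,zo+.016)); 
    m=red(im,(int(u-18),int(v-9),int(u+19),int(v+9)))
    print('mask cap',cv2.boundingRect(big(m)),'pred TCP-axis col,row',proj(s,(p[0],p[1],zo+.016)))
    for z in(.1,):
        u,v=proj(s,(.446,-.3145,z));k=big(red(im,(int(u-12),int(v-6),int(u+13),int(v+8))));M=cv2.moments(k);print('spigot',cv2.boundingRect(k),M['m10']/M['m00'],M['m01']/M['m00'],'pred mid',proj(s,(.446,-.3145,.097)))
    # bright rims: row intensity profile of aluminium parts
    hsv=cv2.cvtColor(im,cv2.COLOR_BGR2HSV)
    for nm,z,r in(('skirt',zo+.006,.034),('hubflange',.086,.036)):
        u,v=proj(s,(.446,-.3145,z));
        d=ray(s,u,v)[1];lat=np.array([d[1],-d[0],0]);lat/=np.linalg.norm(lat)
        a=proj(s,np.array((.446,-.3145,z))+lat*r)[0]-u
        for dv in(2,3,4):
            row=cv2.cvtColor(im,cv2.COLOR_BGR2GRAY)[int(round(v+dv)),int(u)-25:int(u)+26];print(nm,round(u,1),round(v+dv),'halfw',round(a,1),row.tolist())
E
python3 - <<'E'
from off import *
s=shot('scene');st=monitor.read_state();off(s,st['position'],st['position'][2]-.223)
c,l=ray(s,347,170);l[2]=0;l/=np.linalg.norm(l);print('view dir',l,'mm/px',1000/abs(proj(s,np.array([.446,-.3145,.1])+[l[1],-l[0],0])[0]-proj(s,(.446,-.3145,.1))[0]))
E
```

```text
mask cap (339, 154, 21, 7) pred TCP-axis col,row [348.12405572 156.71141698]
spigot (343, 170, 9, 4) 347.1047619047619 171.65714285714284 pred mid [346.93115668 170.56709531]
skirt 347.9 162 halfw 11.2 [99, 104, 102, 99, 102, 102, 100, 101, 96, 101, 102, 97, 98, 99, 101, 96, 99, 106, 116, 120, 123, 126, 130, 127, 128, 124, 119, 120, 120, 118, 126, 125, 129, 131, 131, 131, 120, 106, 96, 101, 97, 99, 94, 96, 101, 99, 97, 95, 97, 87, 77]
skirt 347.9 163 halfw 11.2 [99, 98, 99, 101, 97, 96, 96, 102, 98, 101, 98, 101, 99, 98, 101, 98, 98, 102, 112, 117, 124, 129, 136, 137, 137, 137, 138, 135, 138, 138, 138, 137, 138, 141, 138, 126, 112, 100, 99, 98, 98, 98, 98, 99, 101, 96, 98, 99, 99, 87, 74]
skirt 347.9 164 halfw 11.2 [101, 102, 101, 96, 102, 99, 99, 102, 98, 101, 98, 99, 97, 98, 99, 101, 99, 104, 106, 106, 112, 117, 123, 130, 130, 134, 138, 140, 143, 140, 137, 130, 131, 129, 125, 111, 102, 100, 96, 96, 98, 98, 102, 100, 97, 98, 100, 98, 98, 86, 76]
hubflange 346.7 176 halfw 11.7 [126, 121, 117, 112, 108, 101, 103, 100, 98, 96, 102, 101, 102, 97, 100, 99, 106, 113, 119, 120, 122, 119, 127, 124, 120, 123, 120, 120, 120, 122, 130, 136, 147, 163, 171, 165, 150, 121, 104, 99, 100, 100, 101, 101, 97, 97, 100, 97, 92, 85, 80]
hubflange 346.7 177 halfw 11.7 [146, 146, 140, 135, 129, 127, 118, 117, 107, 107, 105, 103, 102, 92, 98, 102, 101, 106, 113, 122, 126, 131, 134, 131, 131, 128, 131, 133, 128, 132, 142, 153, 159, 156, 152, 140, 121, 104, 100, 100, 96, 100, 98, 97, 100, 101, 99, 96, 92, 84, 79]
hubflange 346.7 178 halfw 11.7 [152, 156, 156, 152, 153, 147, 142, 137, 129, 129, 120, 113, 110, 105, 100, 101, 95, 94, 98, 112, 124, 130, 135, 137, 139, 140, 142, 140, 137, 140, 145, 147, 143, 136, 130, 116, 103, 99, 99, 97, 103, 99, 104, 101, 99, 102, 101, 99, 93, 81, 79]
view dir [ 0.35129382 -0.93626527  0.        ] mm/px 2.7876601250816564
```

```bash
cat > sub.py <<'E'
from m import *
def edges(p,th):
    i=np.where(p>th)[0];a,b=i[0],i[-1]
    return a-(p[a]-th)/(p[a]-p[a-1]), b+(p[b]-th)/(p[b]-p[b+1])
def sub(zo):
    s=[shot('scene') for _ in range(6)];c=s[0];im=np.mean([x['pixels'].astype(float) for x in s],0)
    r=im[...,2]-im[...,:2].mean(2)
    for nm,z,h in(('cap',zo+.016,17),('spig',.096,11),('band',.06,14)):
        u,v=proj(c,(.446,-.3145,z))
        for dv in range(-3,5):
            y=int(round(v))+dv;x0=int(u)-h;p=r[y,x0:int(u)+h+1];p=p-min(p[0],p[-1])
            if p.max()<30: continue
            a,b=edges(p,.5*np.percentile(p,85));print(nm,'pred',round(u,2),y,'w',round(b-a,1),'mid',round(x0+(a+b)/2,2),'diff',round(x0+(a+b)/2-u,2))
E
python3 -c "
from sub import *
sub(monitor.read_state()['position'][2]-.223)"
```

```text
cap pred 348.14 155 w 21.8 mid 349.02 diff 0.88
cap pred 348.14 156 w 22.4 mid 349.29 diff 1.15
cap pred 348.14 157 w 22.3 mid 349.44 diff 1.3
cap pred 348.14 158 w 20.4 mid 349.69 diff 1.56
cap pred 348.14 159 w 18.7 mid 349.94 diff 1.81
cap pred 348.14 160 w 15.0 mid 350.13 diff 2.0
spig pred 346.91 170 w 11.3 mid 347.13 diff 0.22
spig pred 346.91 171 w 11.3 mid 347.18 diff 0.27
spig pred 346.91 172 w 10.8 mid 347.24 diff 0.33
spig pred 346.91 173 w 9.8 mid 347.41 diff 0.5
spig pred 346.91 174 w 8.6 mid 347.58 diff 0.68
band pred 346.0 178 w 7.6 mid 334.2 diff -11.8
band pred 346.0 179 w 8.7 mid 334.8 diff -11.2
band pred 346.0 180 w 9.8 mid 335.35 diff -10.65
band pred 346.0 181 w 22.6 mid 341.81 diff -4.19
band pred 346.0 182 w 23.3 mid 342.14 diff -3.86
band pred 346.0 183 w 22.8 mid 341.91 diff -4.09
```

Cap is about 2.6 mm to the image right of the hub axis, so shift +x 2.7 mm, then recheck while lower.

```bash
python3 -m creep '[[[2.7,0.7,5,0.002,0,0,0],[0,0,8,0,0,0,0],[0,0,0,0,0,0,0],[0,0,0,0,0,0,0]]]'
python3 go.py .448 -.3145 .312 180 0 7.4
python3 -c "
from sub import *
sub(monitor.read_state()['position'][2]-.223)" | grep -v band
```

```text
time: 9.1
position: [0.4482, -0.3146, 0.3342]
tcp_rot: [-179.9, 0.1, 7.3]
ft_force: [0.2, -0.2, -1.9]
opening: 0.0358
grip_force: 30.0
t 9.1 pos [ 0.4482 -0.3146  0.3342] [-1.7994e+02  1.4000e-01  7.2800e+00] F [ 0.2 -0.2 -1.9] op 0.0358 29.999103248119354
J [-41.    6.1  85.3  -0.1  88.7  41.7]
shift mm (tool now) [-0.1 -0.1 22.2] turn [-0.001   0.0024 -0.002 ] shift after turn [-0.2 -0.1 22.2]
cap pred 347.71 159 w 21.8 mid 348.08 diff 0.37
cap pred 347.71 160 w 22.4 mid 348.27 diff 0.56
cap pred 347.71 161 w 22.2 mid 348.38 diff 0.67
cap pred 347.71 162 w 20.7 mid 348.56 diff 0.86
cap pred 347.71 163 w 19.4 mid 348.77 diff 1.06
cap pred 347.71 164 w 16.3 mid 349.01 diff 1.3
cap pred 347.71 165 w 12.5 mid 349.02 diff 1.31
spig pred 346.91 171 w 11.5 mid 347.12 diff 0.21
spig pred 346.91 172 w 10.8 mid 347.25 diff 0.35
spig pred 346.91 173 w 9.7 mid 347.43 diff 0.52
spig pred 346.91 174 w 8.7 mid 347.55 diff 0.64
```

```bash
python3 -m creep '[[[0.8,0,4,0,0,0,0],[0,0,4,0,0,0,0],[0,0,3,0,0,0,0],[0,0,2,0,0,0,0],[0,0,0,0,0,0,0],[0,0,0,0,0,0,0]]]'
python3 go.py .449 -.3145 .312 180 0 7.4
```

```text
time: 9.9
position: [0.4491, -0.3147, 0.3224]
tcp_rot: [180.0, 0.1, 7.3]
ft_force: [0.1, 0.5, -1.3]
opening: 0.0358
grip_force: 30.0
t 9.9 pos [ 0.4491 -0.3147  0.3224] [1.7997e+02 5.0000e-02 7.2800e+00] F [ 0.1  0.5 -1.3] op 0.0358 29.999030828475952
J [-40.9   6.5  86.2  -0.1  87.2  41.8]
shift mm (tool now) [-0.  -0.2 10.4] turn [ 0.0006  0.0009 -0.0021] shift after turn [-0.1 -0.2 10.4]
```

```bash
python3 -m creep '[[[0,0,1.5,0,0,0,0],[0,0,1.5,0,0,0,0],[0,0,0,0,0,0,0],[0,0,0,0,0,0,0]]]'; python3 -m creep '[[[0,0,1.5,0,0,0,0],[0,0,1.5,0,0,0,0],[0,0,0,0,0,0,0],[0,0,0,0,0,0,0]]]'
```

```text
time: 10.23
position: [0.4491, -0.3147, 0.3196]
tcp_rot: [179.9, 0.0, 7.3]
ft_force: [-1.1, 0.3, -1.9]
opening: 0.0353
grip_force: 30.0
time: 10.57
position: [0.4491, -0.3147, 0.3165]
tcp_rot: [180.0, 0.0, 7.3]
ft_force: [0.8, -0.4, -1.4]
opening: 0.0357
grip_force: 30.0
```

No contact force with the underside already below the spigot top, so it has entered cleanly. Continue to the shoulder.

```bash
for i in 1; do python3 -m creep '[[[0,0,1,0,0,0,0],[0,0,1,0,0,0,0],[0,0,0,0,0,0,0],[0,0,0,0,0,0,0]]]'; python3 -m creep '[[[0,0,1,0,0,0,0],[0,0,0,0,0,0,0],[0,0,0,0,0,0,0]]]'; done
```

```text
time: 10.9
position: [0.4491, -0.3147, 0.3146]
tcp_rot: [179.9, 0.0, 7.3]
ft_force: [-0.4, 0.1, -1.2]
opening: 0.0358
grip_force: 30.0
time: 11.15
position: [0.4491, -0.3147, 0.3136]
tcp_rot: [179.9, 0.0, 7.3]
ft_force: [-0.9, 0.1, -2.0]
opening: 0.0352
grip_force: 30.0
```

```bash
python3 -m creep '[[[0,0,1,0,0,0,0],[0,0,0,0,0,0,0],[0,0,0,0,0,0,0]]]'; python3 -m creep '[[[0,0,1,0,0,0,0],[0,0,0,0,0,0,0],[0,0,0,0,0,0,0]]]'
python3 - <<'E'
from sub import *
sub(monitor.read_state()['position'][2]-.223)
s=shot('scene');b=cv2.resize(s['pixels'][140:220,305:385],(560,560),interpolation=cv2.INTER_CUBIC);cv2.imwrite('pics/c4.png',b)
E
```

```text
time: 11.4
position: [0.4491, -0.3147, 0.3126]
tcp_rot: [179.9, 0.0, 7.3]
ft_force: [0.4, 0.2, -2.7]
opening: 0.0354
grip_force: 30.0
time: 11.65
position: [0.4492, -0.3146, 0.3123]
tcp_rot: [179.9, 0.0, 7.3]
ft_force: [-1.2, 1.4, 0.5]
opening: 0.0354
grip_force: 30.0
cap pred 347.14 166 w 21.4 mid 347.15 diff 0.0
cap pred 347.14 167 w 22.1 mid 347.37 diff 0.22
cap pred 347.14 168 w 22.0 mid 347.47 diff 0.33
cap pred 347.14 169 w 20.1 mid 347.81 diff 0.67
cap pred 347.14 170 w 18.7 mid 348.05 diff 0.91
cap pred 347.14 171 w 15.3 mid 348.18 diff 1.04
cap pred 347.14 172 w 11.1 mid 347.75 diff 0.61Traceback (most recent call last):
  File "<stdin>", line 2, in <module>
  File "sub.py", line 13, in sub
    a,b=edges(p,.5*np.percentile(p,85));print(nm,'pred',round(u,2),y,'w',round(b-a,1),'mid',round(x0+(a+b)/2,2),'diff',round(x0+(a+b)/2-u,2))
        ~~~~~^^^^^^^^^^^^^^^^^^^^^^^^^^
  File "sub.py", line 4, in edges
    return a-(p[a]-th)/(p[a]-p[a-1]), b+(p[b]-th)/(p[b]-p[b+1])
                                                        ~^^^^^
IndexError: index 23 is out of bounds for axis 0 with size 23
```

Contact came at TCP z 0.3123, i.e. underside at about 0.090, which is the shoulder height. Press slightly and look.

```bash
python3 -m creep '[[[0,0,1,0,0,0,0],[0,0,0,0,0,0,0],[0,0,0,0,0,0,0]]]'
python3 - <<'E'
from m import *
s=shot('scene');b=cv2.resize(s['pixels'][140:220,305:385],(560,560),interpolation=cv2.INTER_CUBIC);cv2.imwrite('pics/c4.png',b)
E
```

```text
time: 12.2
position: [0.4492, -0.3146, 0.3122]
tcp_rot: [179.9, -0.0, 7.3]
ft_force: [-2.3, 2.8, 7.4]
opening: 0.0354
grip_force: 30.0
```

View pics/c4.png

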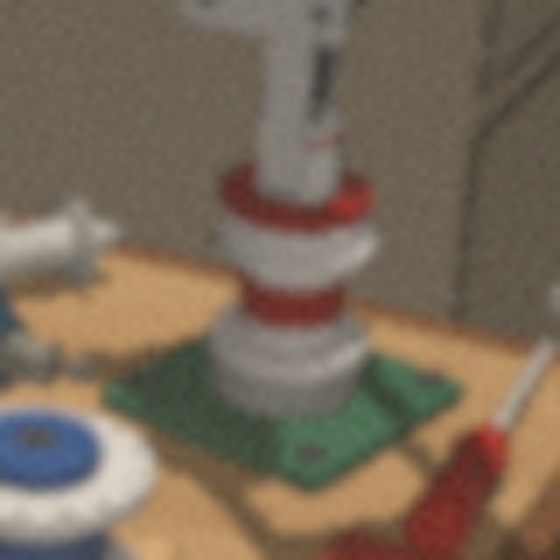

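The cap's skirt sits flush on the hub flange (crop (297,240)) and level. Ease off, open, and retreat straight up.

```bash
python3 -m creep '[[[0,0,-1.5,0,0,0,0],[0,0,0,0,0,0,0],[0,0,0,0,0,0,0.6],[0,0,0,0,0,0,0.8],[0,0,0,0,0,0,0.8],[0,0,0,0,0,0,0.8],[0,0,0,0,0,0,0.8],[0,0,0,0,0,0,0.8]]]'
python3 -m creep '[[[0,0,-5,0,0,0,0.8],[0,0,-15,0,0,0,0.8],[0,0,-25,0,0,0,0.8],[0,0,-30,0,0,0,0.8],[0,0,-30,0,0,0,0.8],[0,0,0,0,0,0,0.8]]]'
python3 -m creep '[[[0,-30,0,0,0,0,0.8],[0,-35,0,0,0,0,0.8],[0,-35,0,0,0,0,0.8],[-10,-35,0,0,0,0,0.8],[-10,-35,0,0,0,0,0.8],[-10,-30,0,0,0,0,0.8],[0,0,0,0,0,0,0.8],[0,0,0,0,0,0,0.8],[0,0,0,0,0,0,0.8]]]'
python3 - <<'E'
from m import *
t=shot('top');s=shot('scene')
im=t['pixels'];k=big(red(im,(375,230,420,280)));e=cv2.fitEllipse(cv2.convexHull(k));print(e,onz(t,*e[0],.11))
a=cv2.resize(im[170:300,270:440],(440,336),interpolation=cv2.INTER_CUBIC)
b=cv2.resize(s['pixels'][140:220,305:385],(336,336),interpolation=cv2.INTER_CUBIC);cv2.imwrite('pics/c5.png',np.hstack([a,b]))
E
```

```text
time: 12.92
position: [0.4492, -0.3147, 0.3121]
tcp_rot: [179.9, 0.0, 7.3]
ft_force: [-0.3, -1.0, -0.3]
opening: 0.0723
grip_force: 0.0
time: 13.42
position: [0.4495, -0.3148, 0.4254]
tcp_rot: [179.4, -0.5, 7.3]
ft_force: [-0.6, -0.2, 1.0]
opening: 0.0755
grip_force: 0.0
time: 14.17
position: [0.3942, -0.1203, 0.4171]
tcp_rot: [179.9, -0.0, 7.3]
ft_force: [-0.3, -0.6, 0.5]
opening: 0.0754
grip_force: 0.0
((398.2103271484375, 252.9501495361328), (28.09604263305664, 28.65358543395996), 127.20108032226562) [ 0.44793429 -0.31446706  0.11      ]
```

View pics/c5.png

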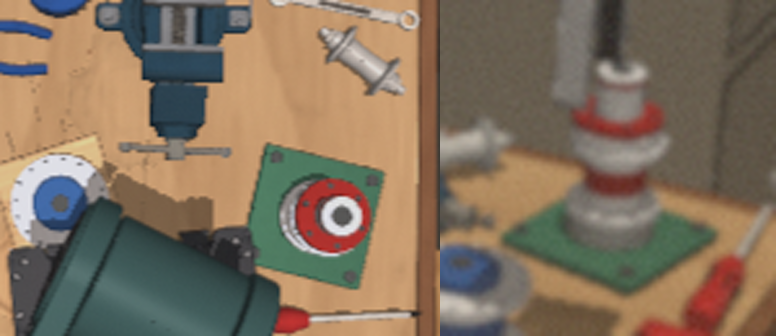

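The cap stands boss up, flush and level on the small hub, with the flange centre at (0.448,-0.3145). The hub axis is at (0.446,-0.3145), so it is within the spigot play. The robot is clear of everything, so I'll hand in.

```bash
python3 -c "from rig import job_done; print(job_done())"
```

```text
the job is handed in; nothing more can be done
None
```

The small hub was on the green stand, so I seated the red small cap on it, flush and level and about 2 mm off centre by camera, and handed the job in at about 14 s; the hand-in returned no verdict.

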